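# Find and release the latched key of the candle-table light switch box

## Robot

A 7-joint arm with a two-finger parallel gripper is mounted at the origin on the work surface. World frame = base frame: x ahead of the robot, y to its left, z up, the work surface at z = 0. Lengths are in m, angles in rad, forces in N, time in s.
With the tool pointing down it reaches from about 0.4 to 0.85 m from the base axis. Payload 10.4 kg.
Tool frame: the origin (TCP) lies at the very end of the fingers, on their centre line; the grasp point (between the pads) lies r.grip_depth behind it (r.grip_depth is the distance from the TCP to the grasp point, in m); y points along the fingers, z is the direction in which the jaws open and shut, and the axes are right-handed (so a half turn about y gives the same grasp; the last joint's range is limited). The gripper opens to 87 mm and grips with 3 to 60 N. Pads are 19 mm wide; open, the fingers measure 117 mm over their backs; the gripper's body (75 mm by 190 mm) begins 51 mm behind the grasp point.
Start: joints at [1.083, 0.332, -0.065, 1.46, 0.022, 1.35, -0.088], TCP at [0.28, -0.559, 0.223] pointing down, gripper open.
Joint ranges: [-2.6, 2.6], [-0.5, 2.12], [-1.47, 1.34], [0.16, 2.42], [-1.27, 4.41], [0.06, 2.06], [-2.6, 2.6]. Speed limits (rad/s): [2.22, 2.22, 2.79, 2.79, 3.14, 3.14, 3.14].

## Interface

Orientations are given as a unit quaternion [x, y, z, w].
In Python, from bench import r gives the robot as it stands.
- The arm moves only by the shell command python3 -m jog 'ROWS' [OPENING] [FORCE]. ROWS is JSON, a list of rows, each a list of 6 numbers: the shift along the tool's x, y, z in m, then the turn, a rotation vector about the tool's x, y, z in degrees. A call has 1 to 12 rows; each row shifts and turns the pose as measured when the row begins, along the tool's axes as they then stand; what a row does not reach is not made up. A row lasts 1/12 s, in which the tool goes at most 41.7 mm and 7.16 degrees, less where a joint would pass 70% of its speed; a pose out of reach is approached as far as the arm can. A call with a gripper value outside its range is refused whole. OPENING is the opening, from -1 (shut) to 1 (fully open), so that 0 is half open, set as the call begins (- or left out, the last holds). The fingers move at their own pace and stop on an object; FORCE is the grip in N (left out, the last holds). Time passes only in rows, so rows that do not move let the fingers close. It gives the time, the measured TCP pose, the force and the opening at its end, in the units of the state.
- r.read_state(): the state, without advancing time (a new reading comes with each control period).
- r.camera(name): name is "scene" or "side" or "wrist"; returns a dict with "image" (480x640x3 uint8, red, green, blue), "range_z" (480x640 float32, m along the optical axis (not along the pixel's ray), 0 where there is no reading), "K" (3x3 intrinsics, pixels), "R" (3x3) and "t" (3): a world point X has camera coordinates R X + t. Camera axes: x right, y down, z forward; pixel columns grow to the right and rows downward; lengths in m; the calibration is good to about 2 mm. A picture is of the moment at which its call begins.
- r.close_job(): hands the job in, once; it reports no verdict.
The state is a dict: "time": time; "joint_positions": joint angles; "joint_vel": joint speeds; "joint_torque": joint torques, N m; "ee_pos": TCP position; "eef_rot": TCP orientation; "ft_force": force on the tool from outside, world axes, zero at the start; "torque": the same for the moment, N m; "width": finger opening in m.
Only numpy, scipy, OpenCV 4.12 (cv2) and the standard library are available. Lean on these libraries where they do the work, as an engineer would, in place of code of your own. Each camera call takes 0.05 s, during which the arm holds its last target. There are 200 camera calls.

## Task

One of the four light keys on the switch box is still latched down. With the fingertips, tap each of the four keys lightly in turn along the row, from the robot's left to its right, to feel which one it is; then press that key right down and let it spring back up level with the others. Do not press the other three down, and leave the candle, the paint pot and the palette standing where they are.

Things in the scene. Friction and masses are not known exactly. Their poses are not given: they have to be found in the camera images.
- switch_box: Low black switch box with a dark metal top and wooden ends, fixed to the table: 112 (x) by 252 (y) by 50 mm high. Origin at the centre of its underside, z up, x away from the robot, y to its left. The keys stand in a row along y, on the centre line, at y = 78, 26, -26 and -78 mm. Turned by at most 20 degrees.
- key_k: One of four identical off-white square key caps, 28 x 28 mm, in the switch box. Origin: centre of its top face, moving with it; axes parallel to the box's. Top above the table: 64 mm up, 59 mm latched, 55 mm at its stop. Names are dealt to the places in the row anew each run, and so is the place of the latched key.
- key_m: One of four identical off-white square key caps, 28 x 28 mm, in the switch box. Origin: centre of its top face, moving with it; axes parallel to the box's. Top above the table: 64 mm up, 59 mm latched, 55 mm at its stop. Springs, all keys: an up key starts to move at 3 N, the latched one at 6 N; 8.5 N at the stop. A touch under 2.5 N moves none.
- key_r: One of four identical off-white square key caps, 28 x 28 mm, in the switch box. Origin: centre of its top face, moving with it; axes parallel to the box's. Top above the table: 64 mm up, 59 mm latched, 55 mm at its stop. Any latched key lets go only when pressed its last 4 mm to the stop; it then springs up as the finger rises.
- key_t: One of four identical off-white square key caps, 28 x 28 mm, in the switch box. Origin: centre of its top face, moving with it; axes parallel to the box's. Top above the table: 64 mm up, 59 mm latched, 55 mm at its stop. Any key that is up springs back from a press and does not latch.
- candle: Loose bystander: lilac glass holder, 60 mm across and 90 mm high, with a white painted taper candle in it, 183 mm high in all, standing off the box's left end. Origin at the centre of its underside.
- paint_pot: Loose bystander: small black open paint pot, 56 mm across and 35 mm high, standing off the box's right end. Origin at the centre of its underside.
- palette: Loose bystander: flat white ceramic palette with three dabs of colour, 70 x 120 x 10 mm, lying beyond the box's far side. Origin at the centre of its underside.

How it is judged:
On the way, in this order (a step that is already met when the one before it is completed fails the run):
1. the first (leftmost) key of the row is tapped with the fingers (((contact force between the fingers and key_k above 0.3 N and y of key_k in the frame of switch_box between 0.052 and 1 m) or (contact force between the fingers and key_m above 0.3 N and y of key_m in the frame of switch_box between 0.052 and 1 m) or (contact force between the fingers and key_r above 0.3 N and y of key_r in the frame of switch_box between 0.052 and 1 m) or (contact force between the fingers and key_t above 0.3 N and y of key_t in the frame of switch_box between 0.052 and 1 m))).
2. the second key of the row is tapped with the fingers (((contact force between the fingers and key_k above 0.3 N and y of key_k in the frame of switch_box between 0 and 0.052 m) or (contact force between the fingers and key_m above 0.3 N and y of key_m in the frame of switch_box between 0 and 0.052 m) or (contact force between the fingers and key_r above 0.3 N and y of key_r in the frame of switch_box between 0 and 0.052 m) or (contact force between the fingers and key_t above 0.3 N and y of key_t in the frame of switch_box between 0 and 0.052 m))).
3. the third key of the row is tapped with the fingers (((contact force between the fingers and key_k above 0.3 N and y of key_k in the frame of switch_box between -0.052 and 0 m) or (contact force between the fingers and key_m above 0.3 N and y of key_m in the frame of switch_box between -0.052 and 0 m) or (contact force between the fingers and key_r above 0.3 N and y of key_r in the frame of switch_box between -0.052 and 0 m) or (contact force between the fingers and key_t above 0.3 N and y of key_t in the frame of switch_box between -0.052 and 0 m))).
4. the fourth (rightmost) key of the row is tapped with the fingers (((contact force between the fingers and key_k above 0.3 N and y of key_k in the frame of switch_box between -1 and -0.052 m) or (contact force between the fingers and key_m above 0.3 N and y of key_m in the frame of switch_box between -1 and -0.052 m) or (contact force between the fingers and key_r above 0.3 N and y of key_r in the frame of switch_box between -1 and -0.052 m) or (contact force between the fingers and key_t above 0.3 N and y of key_t in the frame of switch_box between -1 and -0.052 m))).
5. the latched key, pressed, has come back up (z of key_r in the frame of switch_box above 0.0625 m), for 0.2 s.
At the end, for the whole second after the job is handed in: All four keys are up and still (cap tops more than 62.5 mm above the table), and the candle, paint pot and palette stand upright within 20 mm of where they were (z of each of key_k, key_m, key_r, key_t in the frame of switch_box above 0.0625 m and linear speed of each of key_k, key_m, key_r, key_t below 0.02 m/s and distance of each of candle, paint_pot, palette from where it was at the start of the episode below 0.02 m and angle between each of candle, paint_pot, palette's own z axis and vertical below 0.15 rad); the robot touches nothing.
It fails at once if a key that was already up is pressed more than 6.5 mm down (z of any of key_k, key_m, key_t in the frame of switch_box below 0.0575 m).
It fails at once if the candle, paint pot or palette is lifted, pushed more than 20 mm away or tipped (distance of any of candle, paint_pot, palette from where it was at the start of the episode above 0.02 m or angle between any of candle, paint_pot, palette's own z axis and vertical above 0.3 rad).
It also fails if it takes over 54 s, if anything falls off the work surface, if the arm or the gripper's body presses on something with over 40 N, if the wrist force passes 120 N, or if a joint passes its speed limit or range.

## Working session

There is one attempt and no reset: what is moved stays moved. The work goes in short steps, Python scripts to look and compute and a shell command to move; the robot and the scene stay as the last step left them, time stands still between calls to the robot, and variables do not carry over. Pictures are saved under pics/ and viewed, about 8 in all and at most 12, crops included, and the job is handed in when it is done.

```bash
mkdir -p pics; ls; python3 - <<'E'
from bench import r
import cv2,numpy as np
s=r.read_state();print({k:np.round(v,3).tolist() for k,v in s.items()},r.grip_depth)
for n in("scene","side"):
    c=r.camera(n);cv2.imwrite(f"pics/{n}1.png",c["image"][...,::-1]);np.savez(f"{n}1.npz",**c)
    print(n,c["K"].round(1).tolist(),(-c["R"].T@c["t"]).round(3))
E
```

```text
pics
{'time': 0.0, 'joint_positions': [1.083, 0.333, -0.065, 1.461, 0.022, 1.35, -0.088], 'joint_vel': [0.001, -0.001, 0.002, -0.0, 0.001, 0.0, -0.001], 'joint_torque': [-0.001, -62.325, 0.024, -38.989, -0.062, 0.04, 0.0], 'ee_pos': [0.28, -0.558, 0.222], 'eef_rot': [-0.163, 0.689, -0.688, 0.163], 'ft_force': [0.414, -0.321, -1.431], 'torque': [0.016, 0.014, -0.009], 'width': 0.087} 0.0187
scene [[611.5, 0.0, 321.8], [0.0, 611.5, 226.7], [0.0, 0.0, 1.0]] [ 0.97  -0.587  0.88 ]
side [[588.5, 0.0, 318.0], [0.0, 588.5, 240.7], [0.0, 0.0, 1.0]] [0.152 0.563 0.925]
```

View pics/scene1.png

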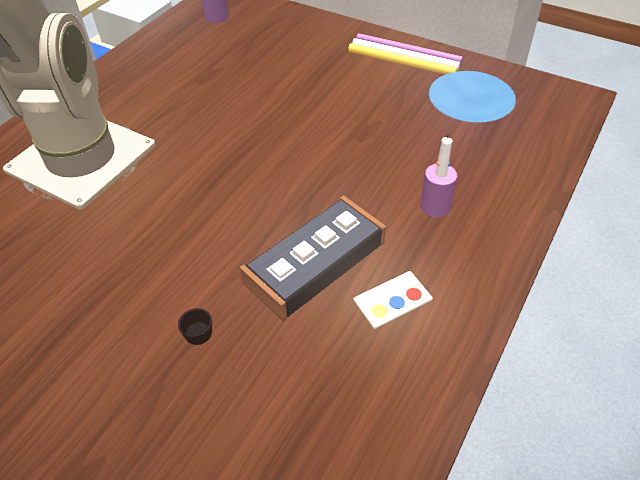

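View pics/side1.png

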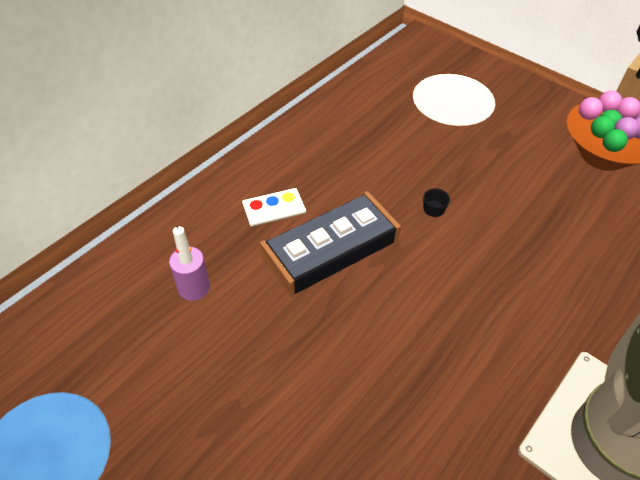

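In the scene image the keys lie, left to right, at (347,220), (325,236), (303,251) and (281,268). In the side image they are at (297,249), (320,237), (343,226) and (365,216). The candle is off the left end, the pot off the right end, and the palette beyond. Next I triangulate.

```bash
cat > h.py <<'E'
import numpy as np,cv2
def P(c): return c["K"]@np.c_[c["R"],c["t"]]
def tri(a,b,pa,pb):
    X=cv2.triangulatePoints(P(a),P(b),np.array(pa,float).T,np.array(pb,float).T);return (X[:3]/X[3]).T
def dep(c,u,v):
    z=c["range_z"][int(v),int(u)];return c["R"].T@(np.linalg.inv(c["K"])@[u,v,1]*z-c["t"])
E
python3 - <<'E'
from h import *
a=dict(np.load("scene1.npz"));b=dict(np.load("side1.npz"))
pa=[(347,220),(325,236),(303,251),(281,268)];pb=[(297,249),(320,237),(343,226),(365,216)]
print("tri",tri(a,b,pa,pb).round(4).tolist())
for c,ps,n in((a,pa,"scene"),(b,pb,"side")):
    for p in ps: print(n,np.array([dep(c,p[0]+i,p[1]+j) for i in(-2,0,2) for j in(-2,0,2)]).mean(0).round(4))
for n,c,p in(("candle",b,(187,262)),("candle",a,(441,172)),("pot",b,(436,205)),("pot",a,(196,330)),("pal",b,(274,207)),("pal",a,(393,299))): print(n,dep(c,*p).round(3))
x=[cv2.resize(c["image"][y:y+100,q:q+130],None,fx=6,fy=6,interpolation=2)[:290] if 0 else cv2.resize(c["image"][y:y+72,q:q+115],None,fx=4.1,fy=4.1,interpolation=2) for c,q,y in((a,257,210),(b,275,198))]
cv2.imwrite("pics/crop1.png",np.vstack(x)[...,::-1])
E
```

```text
tri [[0.6139, 0.0759, 0.0562], [0.5993, 0.0245, 0.0555], [0.5834, -0.0249, 0.0562], [0.5688, -0.0743, 0.054]]
scene [0.6199 0.0712 0.0645]
scene [0.6046 0.0183 0.0649]
scene [ 0.5887 -0.03    0.0649]
scene [ 0.573  -0.0766  0.0594]
side [0.6066 0.0789 0.0644]
side [0.5931 0.0295 0.0649]
side [ 0.5784 -0.0207  0.0638]
side [ 0.5179 -0.0008  0.1558]
candle [0.715 0.244 0.094]
candle [0.729 0.232 0.101]
pot [ 0.497 -0.234  0.006]
pot [ 0.496 -0.225  0.008]
pal [0.743 0.    0.013]
pal [ 0.754 -0.008  0.01 ]
```

View pics/crop1.png

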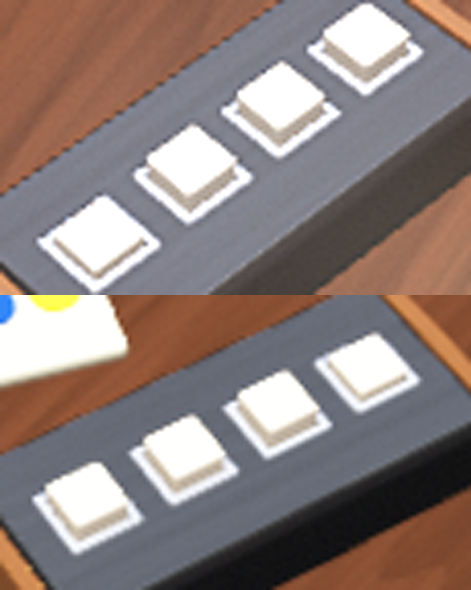

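```bash
cat >> h.py <<'E'
from scipy.spatial.transform import Rotation as Ro
def to(s,target,yaw_z):
    """row for going to target, tool y down, tool z along horizontal yaw_z (mod pi)"""
    R=Ro.from_quat(s["eef_rot"]).as_matrix();best=None
    for k in(1,-1):
        z=k*np.array([np.cos(yaw_z),np.sin(yaw_z),0]);y=np.array([0,0,-1.]);T=np.c_[np.cross(y,z),y,z]
        v=Ro.from_matrix(R.T@T).as_rotvec(degrees=True)
        if best is None or np.linalg.norm(v)<np.linalg.norm(best):best=v
    return (R.T@(np.array(target)-s["ee_pos"])*1000).round(1),best.round(2)
E
python3 - <<'E'
from h import *
from bench import r
a=dict(np.load("scene1.npz"));b=dict(np.load("side1.npz"))
pa=[(346.3,218.8),(325.5,233.7),(303.6,248.5),(281.1,266.8)];pb=[(296.5,246.3),(319.9,235.1),(342.6,224.1),(364.8,214.6)]
X=tri(a,b,pa,pb);print(X.round(4))
f=np.polyfit([78,26,-26,-78],X[:,:2],1);print(f, "yaw",np.degrees(np.arctan2(-f[0,0],f[0,1])))
yaw=np.arctan2(-f[0,0],f[0,1])
s=r.read_state();print(Ro.from_quat(s["eef_rot"]).as_matrix().round(3))
k1=f[1]+78*f[0]
print(to(s,[*k1,.2],yaw))
E
```

```text
[[ 0.6148  0.0742  0.0617]
 [ 0.5997  0.025   0.0614]
 [ 0.5841 -0.0238  0.0623]
 [ 0.5694 -0.0743  0.0577]]
[[2.91368233e-04 9.50729289e-04]
 [5.92003490e-01 2.72161402e-04]] yaw -17.03863320586219
[[-0.894 -0.001  0.448]
 [-0.448  0.001 -0.894]
 [ 0.    -1.    -0.001]]
(array([-582.9,   22.3, -415.6]), array([ 7.000e-02, -4.633e+01, -2.000e-02]))
```

The heights read about 2 mm low, within calibration: three keys near 62 mm and the fourth at 57.7 mm, so the rightmost looks latched. I turn the tool and approach with the gripper shut.

```bash
python3 -m jog '[[0,0,0,0,-6.6,0],[0,0,0,0,-6.6,0],[0,0,0,0,-6.6,0],[0,0,0,0,-6.6,0],[0,0,0,0,-6.6,0],[0,0,0,0,-6.6,0],[0,0,0,0,-6.6,0]]' -1 10
python3 -m jog '[[-0.039,0,0.0075,0,0,0],[-0.039,0,0.0075,0,0,0],[-0.039,0,0.0075,0,0,0],[-0.039,0,0.0075,0,0,0],[-0.039,0,0.0075,0,0,0],[-0.039,0,0.0075,0,0,0],[-0.039,0,0.0075,0,0,0],[-0.039,0,0.0075,0,0,0],[-0.039,0,0.0075,0,0,0],[-0.039,0,0.0075,0,0,0]]'
python3 - <<'E'
from h import *
from bench import r
print(to(r.read_state(),[.6147,.0744,.12],np.radians(-17)))
E
```

```text
time: 0.68
ee_pos: [0.2793, -0.5568, 0.2183]
eef_rot: [-0.429, 0.565, -0.559, 0.429]
ft_force: [-0.1, 0.1, -0.4]
width: 0.0482
time: 1.52
ee_pos: [0.45, -0.1917, 0.2141]
eef_rot: [-0.429, 0.568, -0.558, 0.426]
ft_force: [1.8, -1.0, -0.1]
width: 0.0005
(array([-300.2,   94.2,   88.3]), array([ 0.79,  1.38, -0.24]))
```

```bash
python3 -m jog '[[-0.033,0.008,0.0095,0.8,1.4,0],[-0.033,0.008,0.0095,0,0,0],[-0.033,0.008,0.0095,0,0,0],[-0.033,0.008,0.0095,0,0,0],[-0.033,0.008,0.0095,0,0,0],[-0.033,0.008,0.0095,0,0,0],[-0.033,0.008,0.0095,0,0,0],[-0.033,0.008,0.0095,0,0,0],[-0.033,0.008,0.0095,0,0,0],[0,0,0,0,0,0]]'
python3 - <<'E'
from h import *
from bench import r
s=r.read_state()
print(to(s,[.6147,.0744,.075],np.radians(-17)),s["ft_force"])
c=r.camera("wrist");cv2.imwrite("pics/w1.png",c["image"][...,::-1]);np.savez("w1.npz",**c)
E
```

```text
time: 2.35
ee_pos: [0.6235, 0.0908, 0.1382]
eef_rot: [-0.421, 0.569, -0.566, 0.423]
ft_force: [-0.0, 0.9, 0.1]
width: 0.0007
(array([18.6, 63.1, -3.7]), array([ 0.03,  0.27, -0.3 ])) [-0.04708101  0.8877749   0.0840965 ]
```

View pics/w1.png

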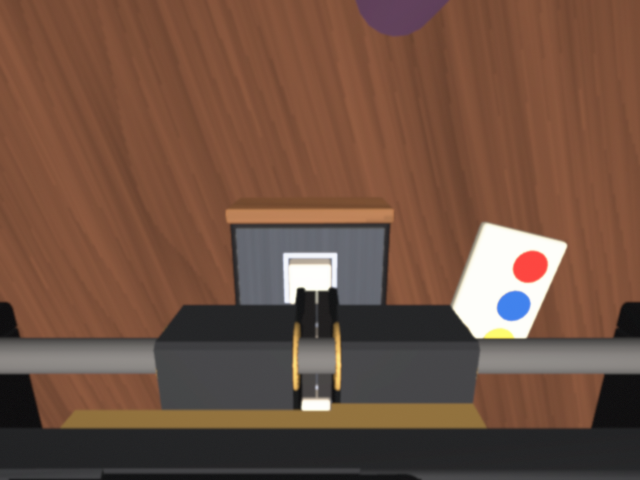

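The wrist view shows the fingertips (about 317,295) centred across the row, with key 1's cap at (310,275). I go down over key 1.

```bash
python3 -m jog '[[0.009,0.015,-0.002,0,0,-0.3],[0.01,0.015,-0.002,0,0,0],[0,0.015,0,0,0,0],[0,0.013,0,0,0,0],[0,0,0,0,0,0],[0,0,0,0,0,0]]'
python3 - <<'E'
from h import *
from bench import r
s=r.read_state()
print(to(s,[.6147,.0744,.0645],np.radians(-17)),s["ft_force"],s["ee_pos"])
E
```

```text
time: 2.9
ee_pos: [0.6124, 0.0671, 0.0779]
eef_rot: [0.423, -0.568, 0.568, -0.42]
ft_force: [-0.4, -0.2, 0.4]
width: 0.0007
(array([-7.7, 13.4,  0.1]), array([0.07, 0.11, 0.24])) [-0.38727309 -0.17208847  0.35244316] [0.6124089  0.0671192  0.07788833]
```

```bash
python3 -m jog '[[-0.004,0.005,0,0,0,0],[-0.003,0.004,0,0,0,0],[0,0,0,0,0,0],[0,0,0,0,0,0]]'; for i in 1 2 3; do python3 -m jog '[[0,0.001,0,0,0,0],[0,0,0,0,0,0]]' | egrep 'ee_pos|ft'; done
```

```text
time: 3.23
ee_pos: [0.6158, 0.0741, 0.0703]
eef_rot: [0.421, -0.567, 0.569, -0.42]
ft_force: [-0.1, 0.9, 0.1]
width: 0.0003
ee_pos: [0.6162, 0.0748, 0.0699]
ft_force: [-0.1, -0.5, 0.0]
ee_pos: [0.6166, 0.0749, 0.0693]
ft_force: [-0.6, -0.5, 0.3]
ee_pos: [0.6166, 0.0748, 0.0684]
ft_force: [-0.0, -0.6, -1.0]
```

```bash
for i in 1 2 3 4; do python3 -m jog '[[0,0.0013,0,0,0,0],[0,0,0,0,0,0]]' | egrep 'ee_pos|ft'; done
```

```text
ee_pos: [0.6167, 0.0747, 0.067]
ft_force: [-0.2, -0.9, -0.6]
ee_pos: [0.6167, 0.0746, 0.0656]
ft_force: [-0.0, 0.0, 0.4]
ee_pos: [0.6168, 0.0746, 0.0644]
ft_force: [-1.5, -0.6, 3.5]
ee_pos: [0.6169, 0.0747, 0.0634]
ft_force: [-0.8, 0.5, 3.8]
```

Key 1 makes contact at about 64.3 mm with 3.5 N, so it is up. On to key 2.

```bash
python3 -m jog '[[0,-0.010,0,0,0,0],[0.017,0,-0.001,0,0,0],[0.017,0,-0.001,0,0,0],[0.012,0,0,0,0,0],[0,0,0,0,0,0],[0,0,0,0,0,0],[0,0,0,0,0,0]]'
python3 - <<'E'
from h import *
from bench import r
s=r.read_state()
print(to(s,[.5996,.025,.066],np.radians(-17)),s["ft_force"],s["ee_pos"])
E
```

```text
time: 4.98
ee_pos: [0.6017, 0.0312, 0.0766]
eef_rot: [0.421, -0.566, 0.569, -0.422]
ft_force: [0.4, -0.1, 0.6]
width: -0.0
(array([ 6.6, 10.6, -0.3]), array([-0.29,  0.16,  0.04])) [ 0.43347672 -0.10867375  0.56553469] [0.60171052 0.03123851 0.07661565]
```

```bash
python3 -m jog '[[0.006,0.003,0,0,0,0],[0,0.004,0,0,0,0],[0,0.001,0,0,0,0],[0,0,0,0,0,0],[0,0,0,0,0,0]]' | egrep 'ee_pos|ft'; for i in 1 2 3 ; do python3 -m jog '[[0,0.0013,0,0,0,0],[0,0,0,0,0,0]]' | egrep 'ee_pos|ft'; done
```

```text
ee_pos: [0.6001, 0.028, 0.0675]
ft_force: [-0.2, 1.4, 0.5]
ee_pos: [0.6001, 0.0285, 0.066]
ft_force: [0.0, -0.5, -0.5]
ee_pos: [0.6003, 0.0288, 0.0647]
ft_force: [0.1, 0.6, 0.2]
ee_pos: [0.6004, 0.0289, 0.0637]
ft_force: [-1.3, 0.1, 2.7]
```

```bash
python3 -m jog '[[0,0.0008,0,0,0,0],[0,0,0,0,0,0]]'|egrep 'ee_pos|ft'; python3 -m jog '[[0,-0.010,0,0,0,0],[0.018,0,0,0,0,0],[0.018,0,0,0,0,0],[0.018,0,0,0,0,0],[0,0,0,0,0,0],[0,0,0,0,0,0],[0,0,0,0,0,0]]'
python3 - <<'E'
from h import *
from bench import r
s=r.read_state()
print(to(s,[.5844,-.0245,.066],np.radians(-17)),s["ft_force"],s["ee_pos"])
E
```

```text
ee_pos: [0.6004, 0.0289, 0.0632]
ft_force: [-2.0, 0.5, 2.9]
time: 6.65
ee_pos: [0.5853, -0.0233, 0.0768]
eef_rot: [0.421, -0.565, 0.568, -0.425]
ft_force: [0.2, -0.1, -0.1]
width: 0.0006
(array([ 1.5, 10.8, -0.6]), array([-0.38,  0.5 , -0.16])) [ 0.16048693 -0.14804865 -0.11736178] [ 0.58532224 -0.02328238  0.07684011]
```

Key 2 is up too: contact at about 63.5 mm with 2.9 N. Now key 3.

```bash
python3 -m jog '[[0.001,0.003,0,-0.4,0.5,0],[0,0.004,0,0,0,0],[0,0.001,0,0,0,0],[0,0,0,0,0,0],[0,0,0,0,0,0]]' | egrep 'ee_pos|ft'; for i in 1 2 3 ; do python3 -m jog '[[0,0.0013,0,0,0,0],[0,0,0,0,0,0]]' | egrep 'ee_pos|ft'; done
```

```text
ee_pos: [0.5856, -0.0209, 0.0682]
ft_force: [0.3, -0.5, -0.2]
ee_pos: [0.5855, -0.0202, 0.0666]
ft_force: [0.2, 0.1, 0.2]
ee_pos: [0.5856, -0.02, 0.0652]
ft_force: [-0.6, -0.6, 0.3]
ee_pos: [0.5858, -0.0199, 0.0641]
ft_force: [-1.7, 0.4, 3.8]
```

```bash
python3 -m jog '[[0,0.0005,0,0,0,0],[0,0,0,0,0,0]]'|egrep 'ee_pos|ft'; python3 -m jog '[[0,-0.010,0,0,0,0],[0.018,0,0,0,0,0],[0.018,0,0,0,0,0],[0.018,0,0,0,0,0],[0,0,0,0,0,0],[0,0,0,0,0,0],[0,0,0,0,0,0]]'
python3 - <<'E'
from h import *
from bench import r
s=r.read_state()
print(to(s,[.5693,-.074,.062],np.radians(-17)),s["ft_force"],s["ee_pos"])
E
```

```text
ee_pos: [0.5858, -0.02, 0.064]
ft_force: [-1.3, -0.5, 2.9]
time: 8.32
ee_pos: [0.5708, -0.0725, 0.0778]
eef_rot: [-0.42, 0.568, -0.566, 0.424]
ft_force: [0.3, 0.7, 0.5]
width: 0.0006
(array([ 1.9, 15.8, -1. ]), array([-0.07,  0.33, -0.34])) [0.3437122  0.69878452 0.46179766] [ 0.5707558  -0.07251285  0.0778081 ]
```

Key 3 is up: 64.0 mm, 2.9–3.8 N. Now key 4.

```bash
python3 -m jog '[[0.003,0.004,-0.001,0,0,0],[0.001,0.004,0,0,0,0],[0,0.002,0,0,0,0],[0,0,0,0,0,0],[0,0,0,0,0,0]]' | egrep 'ee_pos|ft'; for i in 1 2 3 4 5 6; do python3 -m jog '[[0,0.0013,0,0,0,0],[0,0,0,0,0,0]]' | egrep 'ee_pos|ft'; done
```

```text
ee_pos: [0.569, -0.0732, 0.067]
ft_force: [0.3, -0.2, 0.4]
ee_pos: [0.569, -0.0725, 0.0654]
ft_force: [0.8, 0.3, -0.4]
ee_pos: [0.5691, -0.0723, 0.064]
ft_force: [0.3, 0.2, -0.7]
ee_pos: [0.5692, -0.0722, 0.0626]
ft_force: [0.1, -0.7, -0.5]
ee_pos: [0.5692, -0.0723, 0.0613]
ft_force: [0.2, -0.4, 0.9]
ee_pos: [0.5693, -0.0723, 0.0599]
ft_force: [-0.8, -0.6, -0.4]
ee_pos: [0.5694, -0.0723, 0.0589]
ft_force: [-0.1, 0.2, 0.3]
```

There was no contact at 64 mm, so key 4 is the latched one. I keep going down: touch it, then press to its stop.

```bash
for i in 1 2 3 4 5 6; do python3 -m jog '[[0,0.0013,0,0,0,0],[0,0,0,0,0,0]]' | egrep 'ee_pos|ft'; done
```

```text
ee_pos: [0.5695, -0.0723, 0.058]
ft_force: [-0.7, 0.4, 1.6]
ee_pos: [0.5696, -0.0723, 0.0572]
ft_force: [-3.2, -0.5, 7.2]
ee_pos: [0.5696, -0.0723, 0.0566]
ft_force: [-2.9, 0.5, 7.3]
ee_pos: [0.5696, -0.0724, 0.0561]
ft_force: [-3.1, 0.1, 7.8]
ee_pos: [0.5696, -0.0724, 0.0559]
ft_force: [-3.7, 0.1, 8.0]
ee_pos: [0.5697, -0.0723, 0.0559]
ft_force: [-4.0, 0.2, 7.3]
```

```bash
python3 -m jog '[[0,0.002,0,0,0,0],[0,0.003,0,0,0,0],[0,0.003,0,0,0,0]]' | egrep 'ee_pos|ft';python3 -m jog '[[0,0.004,0,0,0,0],[0,0.004,0,0,0,0],[0,0.004,0,0,0,0]]' | egrep 'ee_pos|ft'
```

```text
ee_pos: [0.5699, -0.0723, 0.0551]
ft_force: [-19.5, 0.3, 41.1]
ee_pos: [0.5699, -0.0723, 0.055]
ft_force: [-22.8, 0.9, 48.2]
```

The key is at its stop, 55.0 mm, with the force rising sharply. I lift straight up and retreat.

```bash
python3 -m jog '[[0,-0.005,0,0,0,0],[0,-0.008,0,0,0,0],[0,-0.02,0,0,0,0],[0,-0.03,0,0,0,0],[0,-0.035,-0.02,0,0,0],[0,-0.035,-0.03,0,0,0],[0,-0.02,-0.04,0,0,0],[0,0,-0.04,0,0,0],[0,0,-0.03,0,0,0],[0,0,0,0,0,0],[0,0,0,0,0,0],[0,0,0,0,0,0]]'
python3 - <<'E'
from h import *
from bench import r
a=r.camera("scene");b=r.camera("side")
for n,c,p in(("candle",b,(187,262)),("candle",a,(441,172)),("pot",b,(436,205)),("pot",a,(196,330)),("pal",b,(274,207)),("pal",a,(393,299))): print(n,dep(c,*p).round(3))
x=[cv2.resize(c["image"][y:y+72,q:q+115],None,fx=4.1,fy=4.1,interpolation=2) for c,q,y in((a,257,210),(b,275,198))]
cv2.imwrite("pics/crop2.png",np.vstack(x)[...,::-1])
for p in[(346,219),(325,234),(303,249),(281,265)]: print(np.array([dep(a,p[0]+i,p[1]+j) for i in(-2,0,2) for j in(-2,0,2)]).mean(0).round(4))
E
```

```text
time: 12.23
ee_pos: [0.4166, -0.0255, 0.2111]
eef_rot: [0.423, -0.562, 0.571, -0.423]
ft_force: [0.1, 0.6, 0.4]
width: 0.0006
candle [0.714 0.245 0.096]
candle [0.73  0.23  0.103]
pot [0.388 0.017 0.296]
pot [ 0.495 -0.225  0.008]
pal [ 0.745 -0.002  0.01 ]
pal [ 0.754 -0.008  0.01 ]
[0.6174 0.072  0.0651]
[0.602  0.0229 0.0643]
[ 0.5862 -0.026   0.0646]
[ 0.5722 -0.0746  0.0648]
```

View pics/crop2.png

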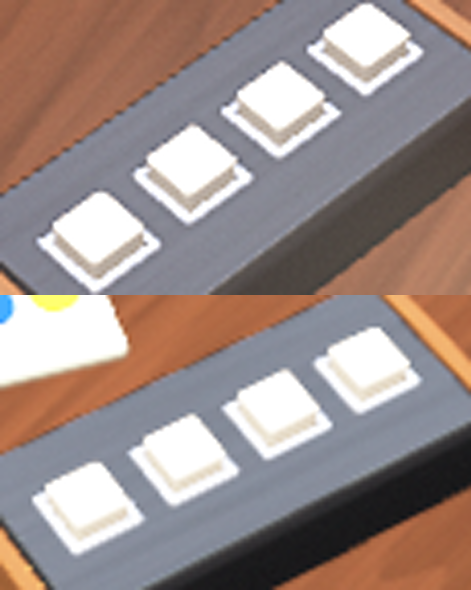

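Both crops show all four caps level, with key 4 (99,230 in the top crop) now up at 64.8 mm. The bystanders have not moved and the arm is clear.

```bash
python3 -m jog '[[0,0,0,0,0,0],[0,0,0,0,0,0]]'; python3 -c "
from bench import r
print(r.close_job())"
```

```text
time: 12.5
ee_pos: [0.418, -0.0256, 0.2102]
eef_rot: [0.423, -0.564, 0.569, -0.423]
ft_force: [-0.9, -0.1, -0.3]
width: 0.0005
the job is handed in; nothing more can be done
None
```

I tapped the four keys from left to right with the gripper shut. The rightmost key was the latched one; I pressed it to its stop and it sprang back up. The job was handed in at 12.5 s; no verdict is given.

- **Taps:** keys 1 to 3 made contact at about 64 mm with 3–4 N. That is slightly over the 2.5 N no-move limit, so they may have dipped by about 1 mm, well short of the 6.5 mm limit. Key 4 gave no contact until about 58–59 mm.
- **Press:** key 4 reached its stop at 55.0 mm. The force there peaked at about 48 N vertically at the wrist, through the fingertips. That is more than the 8.5 N needed, because small steps stalled at 56 mm, but below the 120 N wrist limit.
- **Last checks:** the scene camera put all four cap tops at 64.3–65.1 mm. The candle and palette read within about 3 mm of where they started in both views. The pot was within about 1 mm in the scene view only, because the arm hid it in the side view.
- **Disagreement:** triangulated cap heights at the start read about 2 mm below the stated values, roughly the calibration tolerance.

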